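Press the long ejector pin home in the tooling block

ROBOT

A 6-joint arm with a two-finger parallel gripper is mounted at the origin on a cart in front of the work surface, level with it; the furniture and walls round the work are solid. World frame = base frame: x ahead of the robot, y to its left, z up, the work surface at z = 0. Lengths are in m, angles in rad, forces in N, time in s.
With the tool pointing down it reaches from about 0.3 to 0.775 m from the base axis. Payload 14.6 kg.
Tool frame: the origin (TCP) lies at the very end of the fingers, on their centre line; the grasp point (between the pads) lies 19 mm behind it; y points along the fingers, x is the direction in which the jaws open and shut, and the axes are right-handed (so a half turn about y gives the same grasp; the last joint's range is limited). The gripper opens to 94 mm and grips with 3 to 60 N. Pads are 16 mm wide; open, the fingers measure 119 mm over their backs; the gripper's body (75 mm by 177 mm) begins 78 mm behind the grasp point.
Start: joints at [-1.287, 0.3, 1.521, -0, 1.321, -0.067], TCP at [0.189, -0.516, 0.205] pointing down, gripper open.
Joint ranges: [-3.03, 3.03], [-0.79, 2.21], [0.23, 2.52], [-1.04, 4.18], [0, 3.07], [-2.55, 2.55]. Speed limits (rad/s): [2.22, 2.22, 2.57, 3.14, 3.14, 3.14].

INTERFACE

Orientations are given as [roll, pitch, yaw] about the fixed x, y, z axes, in that order (R = Rz(yaw) Ry(pitch) Rx(roll)).
In Python, from station import get_obs, cams, hand_in gives the robot as it stands. The module is installed in compiled form; this text tells all that it offers.
- The arm moves only by the tool step_arm, never from a script. Its argument "plan" is a list of rows, each an object with "grip": the closure, from -1 (fully open) to 1 (shut), so that 0 is half open; "slide": the shift along the tool's x, y, z in m, a list of three; "spin": the turn about the tool's y in degrees. A call has 1 to 20 rows; each row shifts and turns the commanded pose from where the row before left it, along the tool's axes as they then stand; what a row does not reach is not made up. A row lasts 1/12 s, in which the tool goes at most 41.7 mm and 7.16 degrees, less where a joint would pass 70% of its speed; a pose out of reach is approached as far as the arm can. A call is refused whole if a number of a shift passes 0.0417 or a number of a turn 7.16, either way. A call with a gripper value outside its range is refused whole. The fingers move at their own pace and stop on an object; "force" is the grip in N (left out, the last holds). Time passes only in rows, so rows that do not move let the fingers close. It gives the time, the measured TCP pose, the force and the opening at its end, in the units of the state.
- get_obs(): the state, without advancing time (a new reading comes with each control period).
- cams.camera(name): name is "side" or "top"; returns the picture (420x560x3 uint8, blue, green, red); there is no depth.
- cams.calibration(name): a dict with "K" (3x3 intrinsics, pixels), "T" (4x4, takes a point from camera to world coordinates). Camera axes: x right, y up, looking along -z (the intrinsics and any distortion apply to the point x, -y, -z); pixel columns grow to the right and rows downward; lengths in m; the calibration is good to about 2 mm. A picture is of the moment at which its call begins. calibration takes no time and is no camera call.
- hand_in(): hands the job in, once; it reports no verdict.
The state is a dict: "time_s": time; "qpos": joint angles; "joint_vel": joint speeds; "tau": joint torques, N m; "ee_pos": TCP position; "eef_rot": TCP orientation; "force": force on the tool from outside, world axes, zero at the start; "moment": the same for the moment, N m; "grip_width": finger opening in m.
Only numpy, scipy, OpenCV 4.12 (cv2) and the standard library are available. Lean on these libraries where they do the work, as an engineer would, in place of code of your own. Each camera call takes 0.05 s, during which the arm holds its last target.

TASK

Take the longer of the two ejector pins, the one whose head stands higher, out of the black rack and drop it shank first into the bore of the tooling block, where it stops part way with its head well above the block, and let go of it. Then press on top of its head from above, with the gripper closed, until the pin is fully home with its head down on the block's collar. Leave the shorter pin standing in the rack.

Things in the scene. Friction and masses are not known exactly. Their poses are not given: they have to be found in the camera images.
- long_pin_head (a point): Centre of the long steel pin's head, a disc 40 mm across, 12 mm thick, on a shank 14 mm in diameter, 72 mm long; 0.1 to 0.2 kg. z points up the pin; its lower end is 78 mm below this point. It stands 30 mm deep in one of the rack's two holes, which are 100 mm apart along the rack's long side. Black rack: 60 x 170 mm, 40 mm high; this point is 48 mm above its top.
- short_pin_head (a point): Centre of the short pin's head: same head and shank diameter as the long pin, but the shank is only 48 mm long, so it stands 24 mm lower in the rack's other hole. It stays there.
- bore_mouth (a point): Centre of the bore's mouth atop the fixed metal block (84 mm square, 70 mm high, under a round collar 79 mm across, 10 mm high); z up. A cone 34 mm wide narrows over 10 mm to the 17 mm vertical bore. A cushion stops the pin 40 mm down (head centre 38 mm above this point); it yields to a push of about 10 N and stays where pushed. Home: head down on the collar, its centre 6 mm, top 12 mm above here.

How it is judged:
On the way:
1. the long pin stands part way in the bore, let go of (z of long_pin_head in the frame of bore_mouth between 0.018 and 0.05 m and horizontal distance between long_pin_head and bore_mouth below 0.015 m and contact force between the fingers and long_pin below 0.1 N), for 0.2 s.
At the end, for the whole second after the job is handed in: The long pin is home in the bore and at rest: its head within 6 mm of lying on the collar, centred within 10 mm, upright within 10 degrees (z of long_pin_head in the frame of bore_mouth below 0.012 m and horizontal distance between long_pin_head and bore_mouth below 0.01 m and angle between the z axis of long_pin_head and the z axis of bore_mouth, either way round below 0.17 rad and linear speed of long_pin below 0.02 m/s); the robot touches nothing.
It fails at once if the short pin is shifted by more than 20 mm (distance of short_pin_head from where it was at the start of the episode above 0.02 m).
It also fails if it takes over 45 s, if anything falls off the work surface, if the arm or the gripper's body presses on something with over 40 N, if the wrist force passes 120 N, or if a joint passes its speed limit or range.

## Working session

There is one attempt and no reset: what is moved stays moved. The work goes in short steps, Python scripts to look and compute and a tool call to move; the robot and the scene stay as the last step left them, time stands still between calls to the robot, and variables do not carry over. Pictures are saved under pics/ and viewed, and the job is handed in when it is done.

Besides the shell and the picture viewer there is one more tool, called after "Call:" as name(argument=value, ...), one argument or row to a line, values as JSON. step_arm: Moves the arm, as the interface text tells. Its arguments: {"type":"object","properties":{"plan":{"type":"array","items":{"type":"object","properties":{"grip":{"type":"number"},"slide":{"type":"array","items":{"type":"number"}},"spin":{"type":"number"}}}},"force":{"type":"number"}},"required":["plan"]}

```bash
mkdir -p pics; python3 - <<'E'
from station import get_obs,cams
import cv2,numpy as np
np.set_printoptions(precision=4,suppress=True)
print(get_obs())
for n in("side","top"):
    im=cams.camera(n);cv2.imwrite(f"pics/{n}0.png",im)
    c=cams.calibration(n);print(n,c["K"],c["T"],[k for k in c])
E
```

```text
{'time_s': 0.0, 'qpos': array([-1.2866,  0.3005,  1.5215,  0.    ,  1.3207, -0.0666]), 'joint_vel': array([-0.0002,  0.0001, -0.0031,  0.0015, -0.0005, -0.0005]), 'tau': array([ -0.003 , -53.1812, -35.2746,   0.0707,   0.0244,  -0.0001]), 'ee_pos': array([ 0.1889, -0.5163,  0.2049]), 'eef_rot': array([-1.5707,  0.0011, -1.22  ]), 'force': array([ 0.4156, -0.266 ,  0.057 ]), 'moment': array([0.0346, 0.0167, 0.0084]), 'grip_width': 0.0943683810712163}
side [[449.7265   0.     282.617 ]
 [  0.     449.7265 210.4174]
 [  0.       0.       1.    ]] [[ 0.9884  0.0815 -0.1281  0.4024]
 [-0.1519  0.5169 -0.8425 -0.7043]
 [-0.0025  0.8521  0.5233  0.5776]
 [ 0.      0.      0.      1.    ]] ['K', 'T']
top [[513.4634   0.     280.9633]
 [  0.     513.4634 208.5041]
 [  0.       0.       1.    ]] [[-0.0161  0.9944 -0.1044  0.384 ]
 [-0.9996 -0.0185 -0.0221 -0.0156]
 [-0.0239  0.104   0.9943  1.0753]
 [ 0.      0.      0.      1.    ]] ['K', 'T']
```

View pics/side0.png

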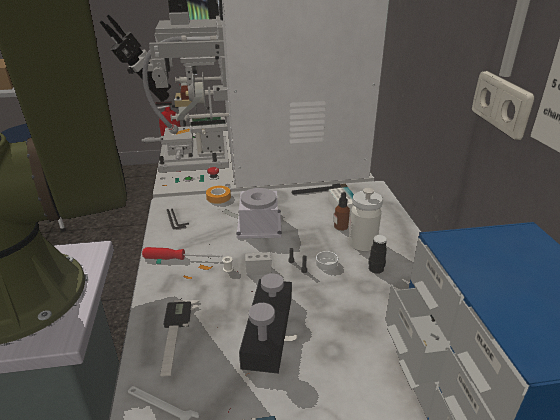

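View pics/top0.png

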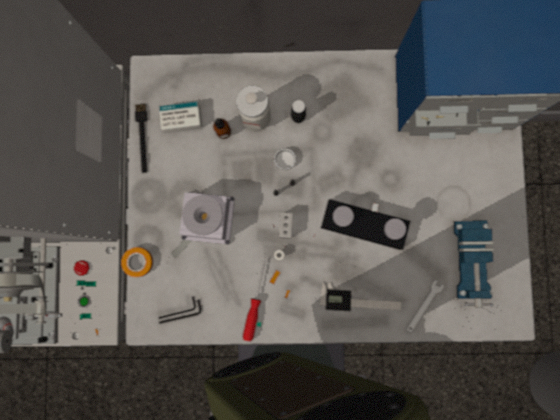

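The side view shows the rack near (265,325), with the long pin's head at (262,315) and the short one's at (272,285). The bore is at (260,197). In the top view the long head is at (395,229), the short at (343,216) and the bore at (204,216).

```bash
cat > h.py <<'E'
import numpy as np,cv2
from station import get_obs,cams
np.set_printoptions(precision=4,suppress=True)
def ray(n,u,v):
    c=cams.calibration(n);K,T=c["K"],c["T"]
    d=np.array([(u-K[0,2])/K[0,0],-(v-K[1,2])/K[1,1],-1.]);return T[:3,3],T[:3,:3]@d
def onz(n,u,v,z):
    o,d=ray(n,u,v);return o+d*(z-o[2])/d[2]
def proj(n,p):
    c=cams.calibration(n);K,T=c["K"],c["T"]
    q=T[:3,:3].T@(np.array(p)-T[:3,3]);return np.array([K[0,0]*q[0]/-q[2]+K[0,2],K[1,1]*-q[1]/-q[2]+K[1,2]])
E
python3 - <<'E'
import cv2,numpy as np
a=cv2.imread("pics/top0.png");b=cv2.imread("pics/side0.png")
A=cv2.resize(a[170:270,165:425],None,fx=3,fy=3,interpolation=cv2.INTER_CUBIC)
cv2.imwrite("pics/tc.png",A)
B=np.hstack([cv2.resize(b[265:375,220:320],None,fx=4,fy=4,interpolation=cv2.INTER_CUBIC),cv2.resize(b[180:290,215:315],None,fx=4,fy=4,interpolation=cv2.INTER_CUBIC)])
cv2.imwrite("pics/sc.png",B)
E
```

```text
(no output)
```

View pics/tc.png

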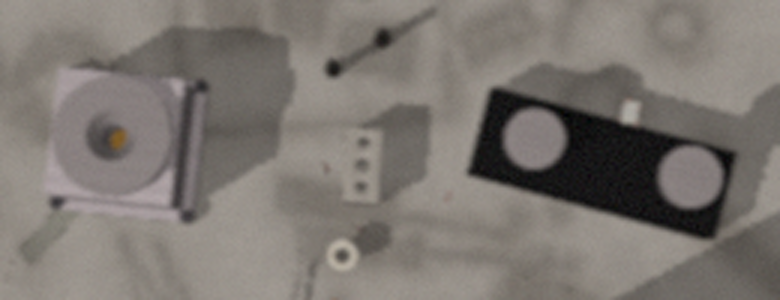

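View pics/sc.png

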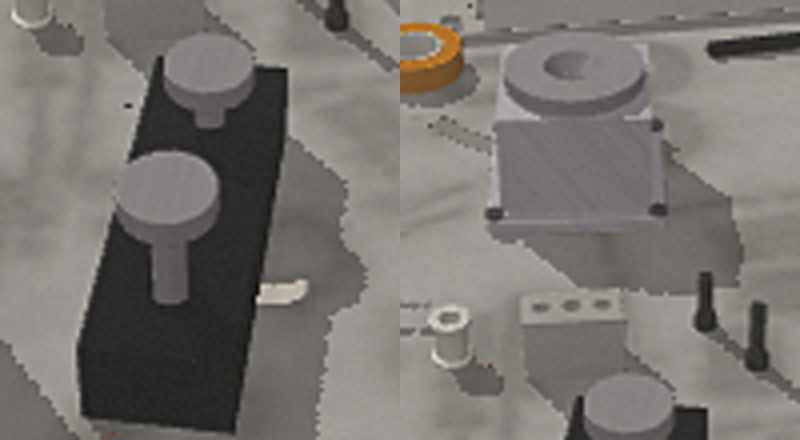

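```bash
python3 - <<'E'
from h import *
a=cv2.imread("pics/top0.png");g=cv2.GaussianBlur(cv2.cvtColor(cv2.resize(a[170:270,165:425],None,fx=4,fy=4,interpolation=cv2.INTER_CUBIC),cv2.COLOR_BGR2GRAY),(5,5),1)
for lo,hi in((36,50),(70,90)):
    c=cv2.HoughCircles(g,cv2.HOUGH_GRADIENT_ALT,1.5,60,param1=120,param2=.6,minRadius=lo,maxRadius=hi)
    if c is None: print("none");continue
    for q in c[0]:
        u,v=(q[:2]+.5)/4-.5+[165,170]
        print(u,v,q[2]/4,[onz("top",u,v,z)[:2] for z in(.08,.094,.070)])
# rack rect
m=(cv2.cvtColor(a,cv2.COLOR_BGR2GRAY)<50).astype(np.uint8)[190:260,310:420]
cs=max(cv2.findContours(m,0,2)[0],key=cv2.contourArea)
r=cv2.minAreaRect(cs+np.array([310,190]));print(r)
P=[onz("top",*p,.04)[:2] for p in cv2.boxPoints(r)];print(np.array(P))
# pins from side: pixel centroid of head tops via crop estimates
for nm,u,v,z in(("long",167/4+220,186/4+265,.094),("short",209/4+220,64/4+265,.07),("collar",575/4-100+215,71/4+180,.08)):
    print(nm,u,v,onz("side",u,v,z))
E
```

```text
342.75 215.75 10.608969 [array([ 0.4722, -0.1132]), array([ 0.471 , -0.1119]), array([ 0.4731, -0.1142])]
394.875 228.5 10.838981 [array([ 0.4457, -0.2129]), array([ 0.4448, -0.2101]), array([ 0.4463, -0.2149])]
202.875 215.375 20.690489 [array([0.4779, 0.1593]), array([0.4766, 0.1568]), array([0.4789, 0.161 ])]
((365.617919921875, 224.20480346679688), (83.89716339111328, 29.636980056762695), 15.068489074707031)
[[ 0.4526 -0.0733]
 [ 0.5104 -0.0903]
 [ 0.4631 -0.2517]
 [ 0.406  -0.2339]]
long 261.75 311.5 [ 0.4457 -0.2081  0.094 ]
short 272.25 281.0 [ 0.4739 -0.1134  0.07  ]
collar 258.75 197.75 [0.4802 0.158  0.08  ]
```

Long head is at about (0.445, -0.2095), short at (0.473, -0.114) and bore at (0.4785, 0.159). The head spacing comes out at 99.5 mm, against 100 mm stated. I'll turn the tool to yaw 0 first, so that a slide is [dx, -dz, dy].

Call:
step_arm(
  plan=[
    {"grip":-1,"slide":[0,-0.005,0],"spin":-7},
    {"grip":-1,"slide":[0,0,0],"spin":-7},
    {"grip":-1,"slide":[0,0,0],"spin":-7},
    {"grip":-1,"slide":[0,0,0],"spin":-7},
    {"grip":-1,"slide":[0,0,0],"spin":-7},
    {"grip":-1,"slide":[0,0,0],"spin":-7},
    {"grip":-1,"slide":[0,0,0],"spin":-7},
    {"grip":-1,"slide":[0,0,0],"spin":-7},
    {"grip":-1,"slide":[0,0,0],"spin":-7},
    {"grip":-1,"slide":[0,0,0],"spin":-6.9},
    {"grip":-1,"slide":[0,0,0],"spin":0},
  ],
)

```text
time_s: 1.02
ee_pos: [0.1889, -0.5164, 0.2101]
eef_rot: [-1.57, 0.0, 0.006]
force: [-0.0, -0.1, 0.1]
grip_width: 0.094
```

Call:
step_arm(
  plan=[
    {"grip":-1,"slide":[0.016,0,0.0192],"spin":0.3},
    {"grip":-1,"slide":[0.016,0,0.0192],"spin":0},
    {"grip":-1,"slide":[0.016,0,0.0192],"spin":0},
    {"grip":-1,"slide":[0.016,0,0.0192],"spin":0},
    {"grip":-1,"slide":[0.016,0,0.0192],"spin":0},
    {"grip":-1,"slide":[0.016,0,0.0192],"spin":0},
    {"grip":-1,"slide":[0.016,0,0.0192],"spin":0},
    {"grip":-1,"slide":[0.016,0,0.0192],"spin":0},
    {"grip":-1,"slide":[0.016,0,0.0192],"spin":0},
    {"grip":-1,"slide":[0.016,0,0.0192],"spin":0},
    {"grip":-1,"slide":[0.016,0,0.0192],"spin":0},
    {"grip":-1,"slide":[0.016,0,0.0192],"spin":0},
    {"grip":-1,"slide":[0.016,0,0.0192],"spin":0},
    {"grip":-1,"slide":[0.016,0,0.0192],"spin":0},
    {"grip":-1,"slide":[0.016,0,0.0192],"spin":0},
    {"grip":-1,"slide":[0.016,0,0.0192],"spin":0},
    {"grip":-1,"slide":[0,0,0],"spin":0},
  ],
)

```text
time_s: 2.43
ee_pos: [0.4482, -0.208, 0.2103]
eef_rot: [-1.57, -0.0, -0.007]
force: [-0.5, -0.6, -1.0]
grip_width: 0.0941
```

Call:
step_arm(
  plan=[
    {"grip":-1,"slide":[0,0.02,0],"spin":0},
    {"grip":-1,"slide":[0,0.02,0],"spin":0},
    {"grip":-1,"slide":[0,0.02,0],"spin":0},
    {"grip":-1,"slide":[0,0.02,0],"spin":0},
    {"grip":-1,"slide":[0,0,0],"spin":0},
    {"grip":-1,"slide":[0,0,0],"spin":0},
  ],
)

```text
time_s: 2.93
ee_pos: [0.4461, -0.2106, 0.1303]
eef_rot: [-1.57, 0.001, -0.008]
force: [-0.1, -0.2, 0.6]
grip_width: 0.0939
```

```bash
python3 - <<'E'
from h import *
b=cams.camera("side");o=get_obs();print(o["ee_pos"],o["eef_rot"])
cv2.imwrite("pics/s1.png",cv2.resize(b[200:380,180:360],None,fx=3,fy=3,interpolation=cv2.INTER_CUBIC))
E
```

```text
[ 0.4466 -0.2109  0.1313] [-1.571  -0.0003 -0.0073]
```

View pics/s1.png

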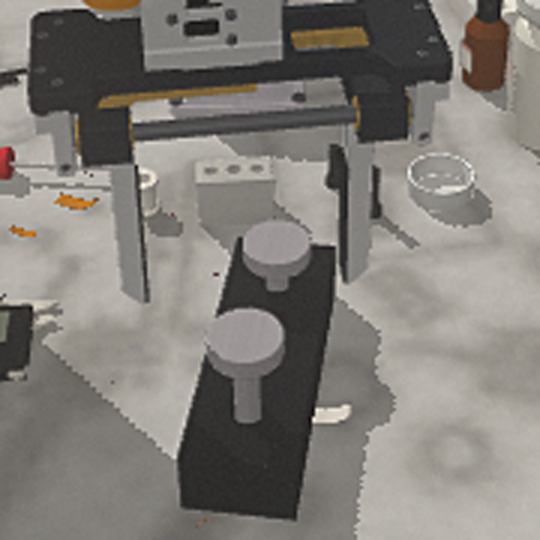

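The fingers straddle the long head along x, with tips near crop (130,300) and (355,280), and are clear of the short pin. Next I descend, nudge y by 1 mm and grip.

Call:
step_arm(
  plan=[
    {"grip":-1,"slide":[-0.001,0.0155,0.001],"spin":-0.4},
    {"grip":-1,"slide":[0,0.0155,0],"spin":0},
    {"grip":-1,"slide":[0,0.0155,0],"spin":0},
    {"grip":-1,"slide":[0,0.0155,0],"spin":0},
    {"grip":-1,"slide":[0,0,0],"spin":0},
    {"grip":-1,"slide":[0,0,0],"spin":0},
    {"grip":1,"slide":[0,0,0],"spin":0},
    {"grip":1,"slide":[0,0,0],"spin":0},
    {"grip":1,"slide":[0,0,0],"spin":0},
    {"grip":1,"slide":[0,0,0],"spin":0},
    {"grip":1,"slide":[0,0,0],"spin":0},
    {"grip":1,"slide":[0,0,0],"spin":0},
    {"grip":1,"slide":[0,0,0],"spin":0},
    {"grip":1,"slide":[0,0,0],"spin":0},
  ],
  force=35,
)

```text
time_s: 4.15
ee_pos: [0.4455, -0.2095, 0.0685]
eef_rot: [-1.571, -0.0, 0.002]
force: [0.0, -0.4, -0.8]
grip_width: 0.0441
```

Call:
step_arm(
  plan=[
    {"grip":1,"slide":[0,0,0],"spin":0},
    {"grip":1,"slide":[0,0,0],"spin":0},
    {"grip":1,"slide":[0,0,0],"spin":0},
    {"grip":1,"slide":[0,0,0],"spin":0},
  ],
)

```text
time_s: 4.48
ee_pos: [0.4455, -0.2096, 0.0684]
eef_rot: [-1.571, 0.0, 0.002]
force: [0.5, 0.5, 0.0]
grip_width: 0.0393
```

Gripped at 39 mm, so I'm lifting slowly.

Call:
step_arm(
  plan=[
    {"grip":1,"slide":[0,-0.005,0],"spin":0},
    {"grip":1,"slide":[0,-0.008,0],"spin":0},
    {"grip":1,"slide":[0,-0.01,0],"spin":0},
    {"grip":1,"slide":[0,-0.015,0],"spin":0},
    {"grip":1,"slide":[0,-0.02,0],"spin":0},
    {"grip":1,"slide":[0,-0.02,0],"spin":0},
    {"grip":1,"slide":[0,-0.02,0],"spin":0},
    {"grip":1,"slide":[0,-0.02,0],"spin":0},
    {"grip":1,"slide":[0,-0.012,0],"spin":0},
    {"grip":1,"slide":[0,0,0],"spin":0},
    {"grip":1,"slide":[0,0,0],"spin":0},
  ],
)

```text
time_s: 5.4
ee_pos: [0.4456, -0.2096, 0.1991]
eef_rot: [-1.572, -0.001, 0.002]
force: [0.3, -0.1, -1.6]
grip_width: 0.0395
```

```bash
python3 - <<'E'
from h import *
b=cams.camera("side");o=get_obs();print(o["ee_pos"],o["eef_rot"],o["force"],o["grip_width"])
cv2.imwrite("pics/s2.png",cv2.resize(b[150:380,160:360],None,fx=2.6,fy=2.6,interpolation=cv2.INTER_CUBIC))
E
```

```text
[ 0.4453 -0.2094  0.1982] [-1.5707  0.0002  0.0017] [ 0.0088 -0.1758 -1.9808] 0.03918087310680135
```

View pics/s2.png

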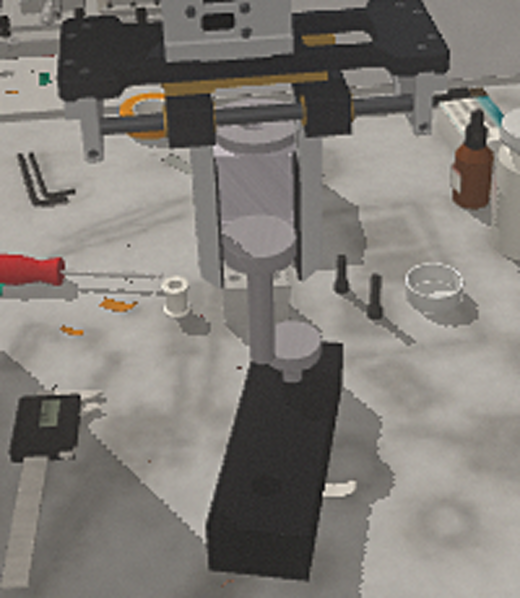

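The pin is out and hangs upright between the fingers, head at crop (258,240) and tip at (261,362). The short pin is still in the rack. Next I carry it over the bore.

Call:
step_arm(
  plan=[
    {"grip":1,"slide":[0.0005,0,0.006],"spin":0},
    {"grip":1,"slide":[0.001,0,0.012],"spin":0},
    {"grip":1,"slide":[0.002,0,0.02],"spin":0},
    {"grip":1,"slide":[0.002,0,0.02],"spin":0},
    {"grip":1,"slide":[0.002,0,0.022],"spin":0},
    {"grip":1,"slide":[0.002,0,0.022],"spin":0},
    {"grip":1,"slide":[0.002,0,0.022],"spin":0},
    {"grip":1,"slide":[0.002,0,0.022],"spin":0},
    {"grip":1,"slide":[0.002,0,0.022],"spin":0},
    {"grip":1,"slide":[0.002,0,0.022],"spin":0},
    {"grip":1,"slide":[0.002,0,0.022],"spin":0},
    {"grip":1,"slide":[0.002,0,0.022],"spin":0},
    {"grip":1,"slide":[0.002,0,0.022],"spin":0},
    {"grip":1,"slide":[0.002,0,0.022],"spin":0},
    {"grip":1,"slide":[0.002,0,0.022],"spin":0},
    {"grip":1,"slide":[0.002,0,0.022],"spin":0},
    {"grip":1,"slide":[0.002,0,0.022],"spin":0},
    {"grip":1,"slide":[0.0015,0,0.0155],"spin":0},
    {"grip":1,"slide":[0,0,0.008],"spin":0},
    {"grip":1,"slide":[0,0,0],"spin":0},
  ],
)

```text
time_s: 7.12
ee_pos: [0.4772, 0.1596, 0.1979]
eef_rot: [-1.571, 0.001, 0.004]
force: [-0.5, -0.3, -1.7]
grip_width: 0.0392
```

```bash
python3 - <<'E'
from h import *
b=cams.camera("side");o=get_obs();print(o["ee_pos"],o["eef_rot"],o["force"],o["grip_width"])
cv2.imwrite("pics/s3.png",cv2.resize(b[80:260,170:350],None,fx=3.2,fy=3.2,interpolation=cv2.INTER_CUBIC))
p=o["ee_pos"];f=lambda q:(proj("side",q)-[170,80]+.5)*3.2-.5
print("head",f(p+[0,0,.019]),"tip",f(p+[0,0,-.059]))
E
```

```text
[0.4773 0.1585 0.198 ] [-1.5711  0.0009  0.0031] [-0.7249  0.8513 -2.0576] 0.03915474590134168
head [274.1557 193.1448] tip [278.1319 301.6793]
```

View pics/s3.png

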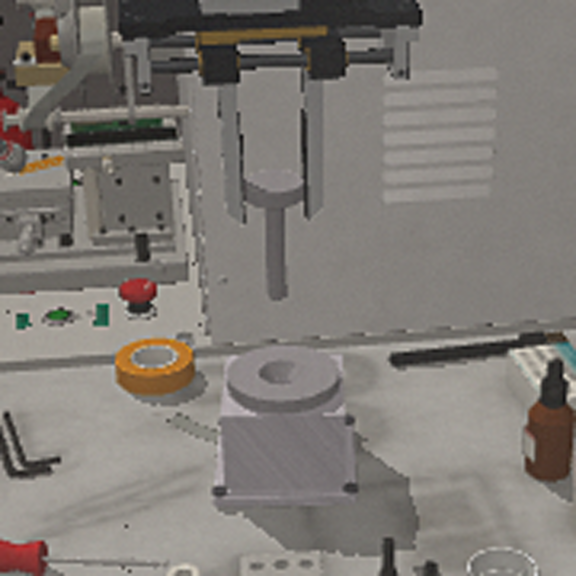

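The pin is upright over the bore, tip at crop (278,297) close to the predicted (278,302). I'll shift x by 1.5 mm and lower it.

Call:
step_arm(
  plan=[
    {"grip":1,"slide":[0.0015,0.012,0],"spin":0},
    {"grip":1,"slide":[0,0.015,0],"spin":0},
    {"grip":1,"slide":[0,0.015,0],"spin":0},
    {"grip":1,"slide":[0,0.01,0],"spin":0},
    {"grip":1,"slide":[0,0.006,0],"spin":0},
    {"grip":1,"slide":[0,0.004,0],"spin":0},
    {"grip":1,"slide":[0,0.004,0],"spin":0},
    {"grip":1,"slide":[0,0.003,0],"spin":0},
    {"grip":1,"slide":[0,0.003,0],"spin":0},
    {"grip":1,"slide":[0,0.003,0],"spin":0},
    {"grip":1,"slide":[0,0,0],"spin":0},
  ],
)

```text
time_s: 8.08
ee_pos: [0.4794, 0.1581, 0.1232]
eef_rot: [-1.571, -0.0, 0.002]
force: [-0.0, 1.9, -2.6]
grip_width: 0.0392
```

Call:
step_arm(
  plan=[
    {"grip":1,"slide":[0,0.003,0],"spin":0},
    {"grip":1,"slide":[0,0.003,0],"spin":0},
    {"grip":1,"slide":[0,0.003,0],"spin":0},
    {"grip":1,"slide":[0,0.003,0],"spin":0},
    {"grip":1,"slide":[0,0.003,0],"spin":0},
    {"grip":1,"slide":[0,0.003,0],"spin":0},
    {"grip":1,"slide":[0,0,0],"spin":0},
  ],
)

```text
time_s: 8.67
ee_pos: [0.4792, 0.158, 0.1048]
eef_rot: [-1.571, 0.0, 0.002]
force: [1.3, 3.6, -3.5]
grip_width: 0.039
```

```bash
python3 - <<'E'
from h import *
b=cams.camera("side");o=get_obs();print(o["ee_pos"],o["eef_rot"],o["force"],o["grip_width"])
cv2.imwrite("pics/s4.png",cv2.resize(b[130:260,190:330],None,fx=4,fy=4,interpolation=cv2.INTER_CUBIC))
E
```

```text
[0.4792 0.158  0.105 ] [-1.5709  0.0007  0.0018] [ 0.5408  2.5745 -3.183 ] 0.03920198123303351
```

View pics/s4.png

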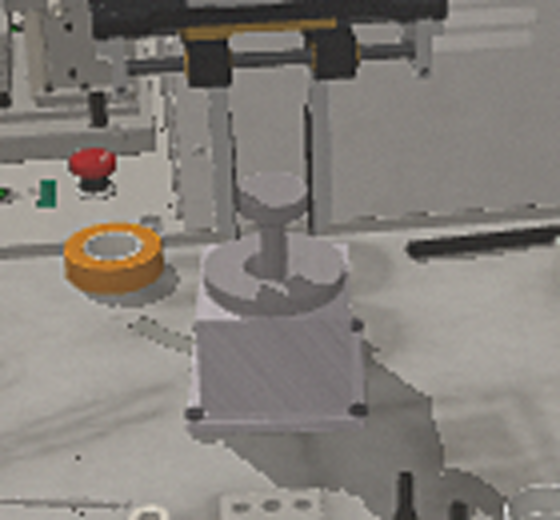

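The pin is well into the bore, with the shank at crop (272,250) inside the mouth. A side force of +2.5 N in y suggests a 1 mm shift to +y. I'll do that, lower 4 mm more and let go.

Call:
step_arm(
  plan=[
    {"grip":1,"slide":[0,0.002,0.001],"spin":0},
    {"grip":1,"slide":[0,0.002,0],"spin":0},
    {"grip":1,"slide":[0,0,0],"spin":0},
    {"grip":0.4,"slide":[0,0,0],"spin":0},
    {"grip":-0.2,"slide":[0,0,0],"spin":0},
    {"grip":-1,"slide":[0,0,0],"spin":0},
    {"grip":-1,"slide":[0,0,0],"spin":0},
    {"grip":-1,"slide":[0,0,0],"spin":0},
    {"grip":-1,"slide":[0,0,0],"spin":0},
    {"grip":-1,"slide":[0,0,0],"spin":0},
    {"grip":-1,"slide":[0,0,0],"spin":0},
    {"grip":-1,"slide":[0,0,0],"spin":0},
  ],
)

```text
time_s: 9.72
ee_pos: [0.4794, 0.159, 0.1015]
eef_rot: [-1.571, -0.0, 0.002]
force: [-0.2, 0.1, -0.7]
grip_width: 0.0887
```

```bash
python3 - <<'E'
from h import *
b=cams.camera("side");o=get_obs();print(o["ee_pos"],o["eef_rot"],o["force"],o["grip_width"])
cv2.imwrite("pics/s5.png",cv2.resize(b[130:260,190:330],None,fx=4,fy=4,interpolation=cv2.INTER_CUBIC))
f=lambda q:(proj("side",q)-[190,130]+.5)*4-.5
print("head top centre expected",f([.479,.159,.124]), "20mm lower",f([.479,.159,.104]))
E
```

```text
[0.4794 0.159  0.1015] [-1.5708  0.      0.0017] [0.2632 0.4395 0.5991] 0.09222022617211298
head top centre expected [271.7316 201.3732] 20mm lower [272.8869 233.7937]
```

View pics/s5.png

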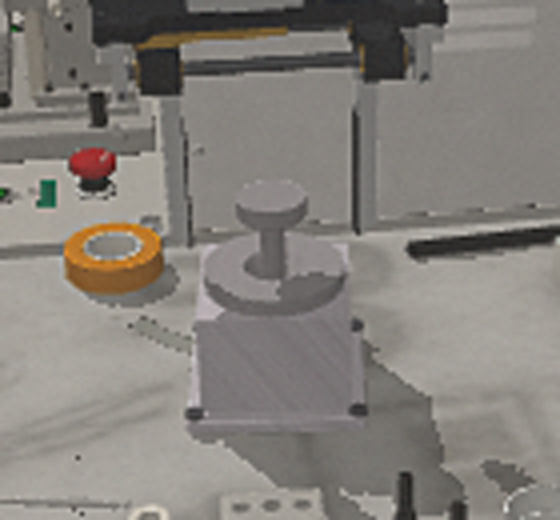

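The pin stands free and upright part way in, head top at crop (271,195), about z 0.127. Now I raise clear and close the gripper.

Call:
step_arm(
  plan=[
    {"grip":-1,"slide":[0,-0.01,0],"spin":0},
    {"grip":-1,"slide":[0,-0.02,0],"spin":0},
    {"grip":-1,"slide":[0,-0.02,0],"spin":0},
    {"grip":-1,"slide":[0,-0.01,0],"spin":0},
    {"grip":1,"slide":[0,0,0],"spin":0},
    {"grip":1,"slide":[0,0,0],"spin":0},
    {"grip":1,"slide":[0,0,0],"spin":0},
    {"grip":1,"slide":[0,0,0],"spin":0},
    {"grip":1,"slide":[0,0,0],"spin":0},
    {"grip":1,"slide":[0,0,0],"spin":0},
    {"grip":1,"slide":[0,0,0],"spin":0},
    {"grip":1,"slide":[0,0,0],"spin":0},
    {"grip":1,"slide":[0,0,0],"spin":0},
    {"grip":1,"slide":[0,0,0],"spin":0},
    {"grip":1,"slide":[0,0,0],"spin":0},
    {"grip":1,"slide":[0,0,0],"spin":0},
    {"grip":1,"slide":[0,0,0],"spin":0},
    {"grip":1,"slide":[0,0,0],"spin":0},
  ],
)

```text
time_s: 11.27
ee_pos: [0.4794, 0.159, 0.1615]
eef_rot: [-1.571, -0.0, 0.002]
force: [0.6, -0.9, 0.4]
grip_width: 0.0044
```

```bash
python3 - <<'E'
from h import *
b=cams.camera("side");o=get_obs();print(o["ee_pos"],o["eef_rot"],o["force"],o["grip_width"])
cv2.imwrite("pics/s6.png",cv2.resize(b[110:240,190:330],None,fx=4,fy=4,interpolation=cv2.INTER_CUBIC))
E
```

```text
[0.4794 0.159  0.1614] [-1.5708  0.      0.0017] [-0.2629 -0.6077  0.2852] 0.001479060080409674
```

View pics/s6.png

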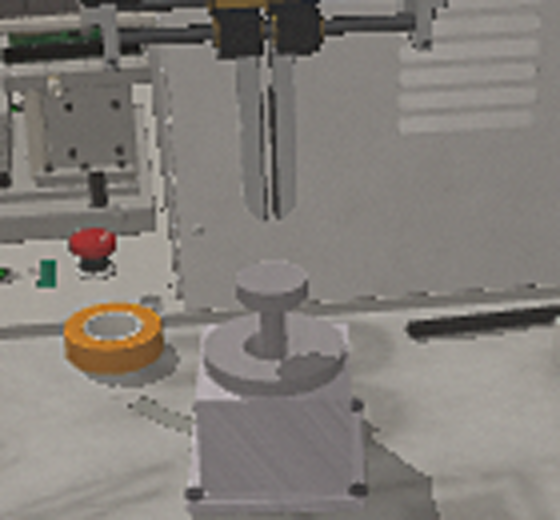

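The fingers are shut over the head, tips at crop (270,217) and head top at (271,275). I'll press down to about z 0.10 first and check the force.

Call:
step_arm(
  plan=[
    {"grip":1,"slide":[0,0.01,0],"spin":0},
    {"grip":1,"slide":[0,0.012,0],"spin":0},
    {"grip":1,"slide":[0,0.008,0],"spin":0},
    {"grip":1,"slide":[0,0.004,0],"spin":0},
    {"grip":1,"slide":[0,0.003,0],"spin":0},
    {"grip":1,"slide":[0,0.003,0],"spin":0},
    {"grip":1,"slide":[0,0.003,0],"spin":0},
    {"grip":1,"slide":[0,0.003,0],"spin":0},
    {"grip":1,"slide":[0,0.003,0],"spin":0},
    {"grip":1,"slide":[0,0.003,0],"spin":0},
    {"grip":1,"slide":[0,0.003,0],"spin":0},
    {"grip":1,"slide":[0,0.003,0],"spin":0},
    {"grip":1,"slide":[0,0.003,0],"spin":0},
  ],
)

```text
time_s: 12.4
ee_pos: [0.4802, 0.1592, 0.1014]
eef_rot: [-1.57, -0.003, 0.002]
force: [-0.1, -0.3, 7.1]
grip_width: 0.0003
```

Call:
step_arm(
  plan=[
    {"grip":1,"slide":[0,0.002,0],"spin":0},
    {"grip":1,"slide":[0,0.002,0],"spin":0},
    {"grip":1,"slide":[0,0.002,0],"spin":0},
    {"grip":1,"slide":[0,0.002,0],"spin":0},
    {"grip":1,"slide":[0,0.0005,0],"spin":0},
    {"grip":1,"slide":[0,0,0],"spin":0},
  ],
)

```text
time_s: 12.9
ee_pos: [0.4811, 0.1593, 0.0941]
eef_rot: [-1.57, -0.005, 0.002]
force: [-0.7, -1.1, 16.2]
grip_width: 0.0003
```

Call:
step_arm(
  plan=[
    {"grip":1,"slide":[0,0.001,0],"spin":0},
    {"grip":1,"slide":[0,0.001,0],"spin":0},
    {"grip":1,"slide":[0,0,0],"spin":0},
  ],
)

```text
time_s: 13.15
ee_pos: [0.482, 0.1595, 0.0938]
eef_rot: [-1.569, -0.008, 0.002]
force: [-3.3, -2.7, 33.7]
grip_width: 0.0007
```

```bash
python3 - <<'E'
from h import *
b=cams.camera("side");o=get_obs();print(o["ee_pos"],o["eef_rot"],o["force"],o["grip_width"])
cv2.imwrite("pics/s7.png",cv2.resize(b[130:260,190:330],None,fx=4,fy=4,interpolation=cv2.INTER_CUBIC))
E
```

```text
[0.482  0.1595 0.0938] [-1.5692 -0.0077  0.0018] [-3.206  -3.0546 34.3179] 0.0005132167863039115
```

View pics/s7.png

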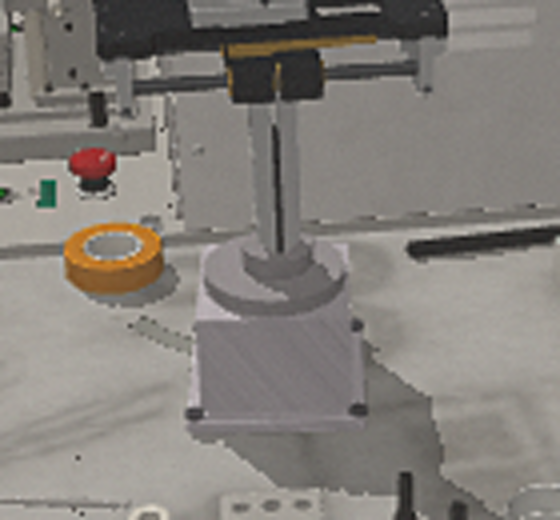

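The head now sits on the collar, its lower edge at crop (277,277). Force rose to 34 N with z stuck at 0.094, so it has bottomed out. I'll retreat straight up.

Call:
step_arm(
  plan=[
    {"grip":1,"slide":[0,-0.003,0],"spin":0},
    {"grip":1,"slide":[0,-0.005,0],"spin":0},
    {"grip":1,"slide":[0,-0.015,0],"spin":0},
    {"grip":1,"slide":[0,-0.02,0],"spin":0},
    {"grip":1,"slide":[0,-0.02,0],"spin":0},
    {"grip":1,"slide":[0,-0.02,0],"spin":0},
    {"grip":1,"slide":[0,0,0],"spin":0},
    {"grip":1,"slide":[0,0,0],"spin":0},
    {"grip":1,"slide":[0,0,0],"spin":0},
  ],
)

```text
time_s: 13.95
ee_pos: [0.479, 0.1589, 0.1722]
eef_rot: [-1.571, 0.001, 0.002]
force: [-0.3, 0.3, -0.0]
grip_width: 0.0005
```

```bash
python3 - <<'E'
from h import *
b=cams.camera("side");o=get_obs();print(o["ee_pos"],o["force"],o["grip_width"])
cv2.imwrite("pics/s8.png",np.hstack([cv2.resize(b[130:260,190:330],None,fx=3,fy=3,interpolation=cv2.INTER_CUBIC),cv2.resize(b[255:385,200:320],None,fx=3,fy=3,interpolation=cv2.INTER_CUBIC)]))
f=lambda q:(proj("side",q)-[190,130]+.5)*3-.5
print(f([.479,.159,.092]),f([.479,.159,.098]))
E
```

```text
[0.4789 0.1589 0.1719] [ 0.041  -1.0185 -0.244 ] 0.0006349065029855386
[205.0513 189.563 ] [204.7965 182.4144]
```

View pics/s8.png

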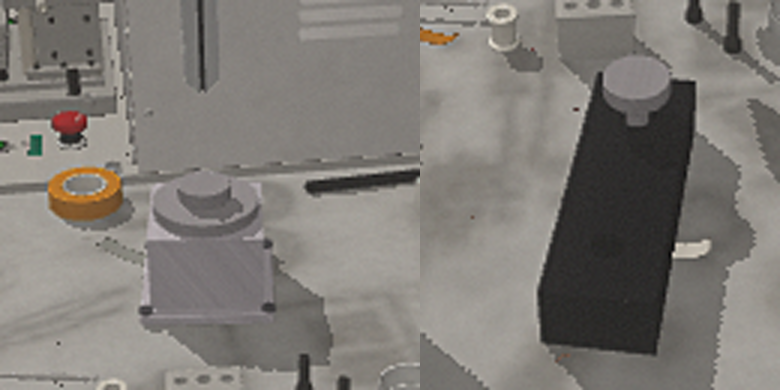

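The head lies on the collar and the short pin is unmoved in the rack. Handing in.

```bash
python3 -c "
from station import hand_in
print(hand_in())"
```

```text
the job is handed in; nothing more can be done
None
```

I moved the long pin from the rack into the bore, let go of it part way, and pressed it home with the gripper closed. I handed in about 14 s into the 45 s limit; no verdict is reported.

- **Part way in:** after release, the pin stood free and upright with its head top at about z = 0.127, which puts the head centre about 41 mm above the bore's mouth.
- **Pressed home:** the force rose from about 7 N to 34 N while the fingertips stopped at z = 0.094. The nominal height of the head's top when home is 0.092.
- **Final picture:** the head lies flat and central on the collar, the closed gripper hangs about 8 cm above it, and the short pin still stands in the rack.
- **Disagreement:** the head's top appeared about 4 px (3x crop) higher in that picture than its predicted home position. The same offset showed before pressing, so I took it as calibration error; the 2 mm in fingertip height is also within that.

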